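Shut down the bench torch gas at the manifold

TASK

On the brass gas manifold, turn the tap with the flat wing handle clockwise until you feel it come onto its seat, nip it up finger-tight without forcing it, and let go so that it stays shut; do not brush the round knobs or the gauge beside it. Then swing the long supply lever at the end of the manifold clockwise, the full quarter turn to its stop, so that it stands right across the pipe. Leave everything else on the bench where it is.

Things in the scene. Friction and masses are not known exactly. Their poses are not given: they have to be found in the camera images.
- wing_grip (a point): The winged tap, left open: an upright flat black wing handle 42 mm long, 10 thick, 26 high on a brass tap. This point: on the axis, 102 mm above the bench (42 above the bar), 11 mm below the wing's top edge, 15 above its lower edge; below that a 24 mm hub (7 high), then the bonnet, 33 mm across. x runs along the wing, y across its thickness, z up. Clockwise from above shuts it.
- wing_top (a point): Middle of the wing's top edge. Feel: running it takes 0.08 N m either way; after 0.2 to 1.15 rad (unknown, nothing shows it) it meets a soft seat; from there the torque climbs about 2.8 N m per rad. Finger-tight is about 0.34 N m on the handle: under 0.25 it leaks, over 0.45 the seat is crushed. Keep it so half a second, then let go: the packing holds it shut after a little springback.
- manifold: Gas manifold, fixed: a brass bar 36 mm wide, 300 long (along y), top 60 mm above the bench, on a 70 x 350 mm foot plate. Origin: on the bench under the middle of the bar; x points away from the robot at yaw 0, y along the bar to the supply end. Nipples 28 mm long on its +x side; the copper supply pipe (15 mm) leaves the +y end 43 mm up and turns down into the bench at y = 345 mm.
- supply (a joint): The supply lever's turn: 0 = open, along the pipe, pointing away from the bar (along the manifold's +y); grows clockwise seen from above; 1.571 = shut, at its stop, across the pipe (pointing along the manifold's +x). Starts between 0 and 0.15. Turning takes about 0.2 N m; it stays where it is left.
- supply_pivot (a point): The lever's turning axis (vertical), at the height of the lever's middle, 83 mm above the bench, 190 mm from the manifold's origin along +y. Axes as the manifold's. Does not move.
- supply_grip (a point): The middle of the supply lever's black sleeve, 72.5 mm from the pivot. The sleeve is 65 mm long (40 to 105 mm from the pivot), 18 mm wide, 14 mm high (76 to 90 mm above the bench), free underneath down to the pipe's top at 51 mm. y runs along the lever away from the pivot, z up.
- round0: Brass tap with a round fluted black knob, neighbour of the winged tap (four round taps and the winged one share five places 54 mm apart along the bar, in any order). Bonnet 33 mm across, 19 high; knob 31 mm across, its top 44 mm above the origin. Origin: on the axis, on top of the bar. Not to be touched.
- round1: Brass tap with a round fluted black knob, neighbour of the winged tap (four round taps and the winged one share five places 54 mm apart along the bar, in any order). Bonnet 33 mm across, 19 high; knob 31 mm across, its top 44 mm above the origin. Origin: on the axis, on top of the bar. Not to be touched.
- round2: Brass tap with a round fluted black knob, neighbour of the winged tap (four round taps and the winged one share five places 54 mm apart along the bar, in any order). Bonnet 33 mm across, 19 high; knob 31 mm across, its top 44 mm above the origin. Origin: on the axis, on top of the bar. Not to be touched.
- round3: Brass tap with a round fluted black knob, neighbour of the winged tap (four round taps and the winged one share five places 54 mm apart along the bar, in any order). Bonnet 33 mm across, 19 high; knob 31 mm across, its top 44 mm above the origin. Origin: on the axis, on top of the bar. Not to be touched.
- gauge: Pressure gauge on the bar's -y end, 171 mm from the manifold's origin: round steel case 44 mm across, tipped towards the robot, its top about 95 mm above the bench. Origin: on its stem, 43 mm above the bench. Not to be touched.
- striker: Flint striker of bent steel wire, 78 mm long, 82 mm wide, 12 mm high, loose on the bench in front of the manifold. Origin: between its two ends, on the bench.
- pliers: Pliers, 130 mm long, 55 mm wide, 12 mm high, loose on the bench in front of the manifold. Origin: near the joint, on the bench.
- flux: Flux jar, 52 mm across, 55 mm high, loose, behind the manifold. Origin: centre of its foot.
- waxring: Ring of carving wax, 38 mm across, 22 mm high, loose, behind the manifold. Origin: centre of its underside.
- clamp: Wooden ring clamp, 110 x 30 x 18 mm, loose, behind the manifold. Origin: centre of its underside.
- brush: Brush, 170 mm long, loose, near the robot. Origin: middle, underside.
- dish: Small white bowl, 70 mm across, 22 mm high, loose, behind the manifold. Origin: centre of its foot.

How it is judged:
By the outcome, as a careful person would: the job done as asked, in the order asked, and still so for the second after the job is handed in, with the robot touching nothing.
It also fails if it takes over 64 s, if anything falls off the work surface, if the arm or the gripper's body presses on something with over 40 N, if the wrist force passes 120 N, or if a joint passes its speed limit or range.

ROBOT

A 7-joint arm with a two-finger parallel gripper is mounted at the origin on the work surface. World frame = base frame: x ahead of the robot, y to its left, z up, the work surface at z = 0. Lengths are in m, angles in rad, forces in N, time in s.
With the tool pointing down it reaches from about 0.425 to 0.875 m from the base axis. Payload 4.7 kg.
Tool frame: the origin (TCP) lies midway between the tips of the shut fingers; the grasp point (between the pads) lies 19 mm behind it; z points along the fingers, y is the line along which they close (so a half turn about z gives the same grasp; the last joint's range is limited). The gripper opens to 87 mm and grips with 3 to 60 N. Pads are 19 mm wide; open, the fingers measure 117 mm over their backs; the gripper's body (75 mm by 190 mm) begins 51 mm behind the grasp point.
Start: joints at [1.245, 0.321, -0.07, 1.45, 0.023, 1.371, -0.057], TCP at [0.217, -0.613, 0.223] pointing down, gripper open.
Joint ranges: [-2.86, 2.86], [-0.3, 2.09], [-1.38, 1.24], [0.06, 2.45], [-1.56, 4.7], [0.09, 2.05], [-2.69, 2.69]. Speed limits (rad/s): [2.57, 2.57, 3.14, 3.14, 3.14, 3.14, 3.14].

INTERFACE

Orientations are given as a rotation vector (axis times angle).
In Python, from bench import ctrl gives the robot as it stands. The module is installed in compiled form; this text tells all that it offers.
- The arm moves only by the shell command python3 -m handwheel 'ROWS' [FORCE]. ROWS is JSON, a list of rows, each a list of 7 numbers: the finger opening in m, from 0 to 0.087, then the shift along the tool's x, y, z in m, then the turn, a rotation vector about the tool's x, y, z in degrees. A call has 1 to 12 rows; each row shifts and turns the commanded pose from where the row before left it, along the tool's axes as they then stand; what a row does not reach is not made up. A row lasts 1/8 s, in which the tool goes at most 62.5 mm and 10.7 degrees, less where a joint would pass 70% of its speed; a pose out of reach is approached as far as the arm can. A call is refused whole if a number of a shift passes 0.0625 or a number of a turn 10.7, either way. A call with a gripper value outside its range is refused whole. The fingers move at their own pace and stop on an object; FORCE is the grip in N (left out, the last holds). Time passes only in rows, so rows that do not move let the fingers close. It gives the time, the measured TCP pose, the force, the opening and the grip force at its end, in the units of the state.
- ctrl.get_state(): the state, without advancing time (a new reading comes with each control period).
- ctrl.get_image(name): name is "side" or "top" or "wrist"; returns (picture, depth): 400x640x3 uint8, blue, green, red; 400x640 float32, m along the optical axis (not along the pixel's ray), 0 where there is no reading.
- ctrl.camera_info(name): a dict with "intrinsics" (3x3 intrinsics, pixels), "R" (3x3) and "t" (3): a world point X has camera coordinates R X + t. Camera axes: x right, y down, z forward; pixel columns grow to the right and rows downward; lengths in m; the calibration is good to about 2 mm. A picture is of the moment at which its call begins: read the wrist's pose just before it. camera_info takes no time and is no camera call; for the wrist camera it gives the pose at the moment of the call.
- ctrl.close_job(): hands the job in; it is judged then, once.
The state is a dict: "time": time; "joint_positions": joint angles; "qd": joint speeds; "joint_torque": joint torques, N m; "position": TCP position; "tool_rot": TCP orientation; "ft_force": force on the tool from outside, world axes, zero at the start; "torque": the same for the moment, N m; "grip_width": opening from 0.0 (shut) to 1.0 (fully open); "grip_force": force on a finger pad.
Only numpy, scipy, OpenCV 4.12 (cv2) and the standard library are available. Lean on these libraries where they do the work, as an engineer would, in place of code of your own. Each camera call takes 0.05 s, during which the arm holds its last target. There are 200 camera calls.

## Working session

There is one attempt and no reset: what is moved stays moved. The work goes in short steps, Python scripts to look and compute and a shell command to move; the robot and the scene stay as the last step left them, time stands still between calls to the robot, and variables do not carry over. Pictures are saved under pics/ and viewed, at most 10 in all, crops included, and the job is handed in when it is done.

```bash
mkdir -p pics; python3 - <<'E'
from bench import ctrl
import cv2,numpy as np
s=ctrl.get_state();print(s)
for n in("top","side"):
    p,d=ctrl.get_image(n);cv2.imwrite(f"pics/{n}0.png",p);np.savez(f"{n}0.npz",p=p,d=d,**ctrl.camera_info(n));print(ctrl.camera_info(n))
E
```

```text
{'time': 0.0, 'joint_positions': array([ 1.24505991,  0.32181534, -0.07011642,  1.45169426,  0.02259985,
        1.37078881, -0.05690676]), 'qd': array([ 0.00151992, -0.0001523 , -0.00062371,  0.00041364, -0.00231785,
        0.001019  , -0.0006165 ]), 'joint_torque': array([ 1.10350327e-04, -4.91287351e+01, -4.03740825e-01, -3.12528241e+01,
       -6.37660269e-02,  4.36730019e-02,  1.88500258e-04]), 'position': array([ 0.21645067, -0.61230702,  0.22145707]), 'tool_rot': array([-3.09448842e+00, -5.31015948e-01,  6.46432193e-04]), 'ft_force': array([0.04634228, 0.06865468, 0.62283526]), 'torque': array([ 0.00242863, -0.01874393,  0.02760116]), 'grip_force': 0.0, 'grip_width': 0.9999962237592116}
{'intrinsics': array([[422.32181549,   0.        , 319.10835919],
       [  0.        , 422.32181549, 201.08624133],
       [  0.        ,   0.        ,   1.        ]]), 'R': array([[ 0.01542974, -0.99983027,  0.01006795],
       [-0.99343015, -0.01647135, -0.11324857],
       [ 0.11339518, -0.00825441, -0.99351568]]), 't': array([-4.19900188e-04,  4.98977373e-01,  1.00034963e+00])}
{'intrinsics': array([[464.93112068,   0.        , 321.2594743 ],
       [  0.        , 464.93112068, 207.99201933],
       [  0.        ,   0.        ,   1.        ]]), 'R': array([[ 8.64839980e-01, -5.02047580e-01, -1.91537266e-04],
       [-3.82114690e-01, -6.57992968e-01, -6.48871033e-01],
       [ 3.25638102e-01,  5.61242800e-01, -7.60898381e-01]]), 't': array([-0.42388988,  0.25940587,  0.97681929])}
```

View pics/top0.png

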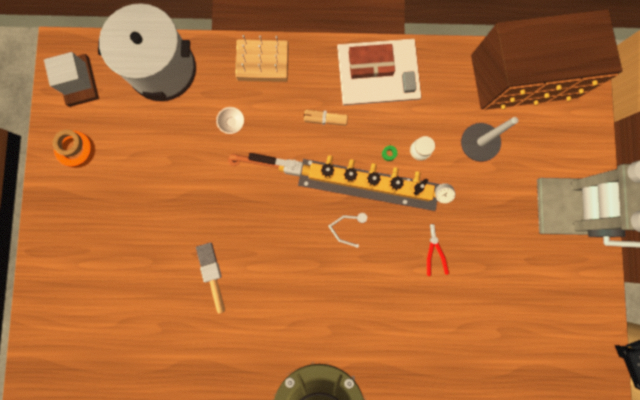

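The top view shows the manifold from (300,170) to (440,195), with the lever at (265,159) and the gauge at (445,193). The wing looks like the tap at (420,186). I'll zoom in on it.

```bash
python3 - <<'E'
import cv2,numpy as np
a=cv2.imread("pics/top0.png")[140:220,225:465];a=cv2.resize(a,None,fx=3.3,fy=3.3,interpolation=cv2.INTER_CUBIC)
b=cv2.imread("pics/side0.png");b=cv2.resize(b,(500,312))
c=np.zeros((264+312,800,3),np.uint8);c[:264,:a.shape[1]]=a;c[264:,:500]=b;cv2.imwrite("pics/c1.png",c)
E
```

```text
(no output)
```

View pics/c1.png

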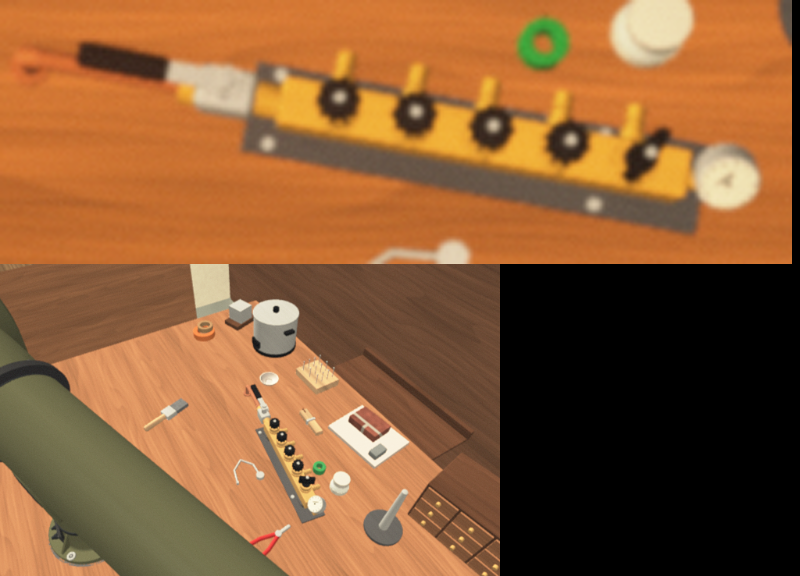

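```bash
cat > h.py <<'E'
import numpy as np,cv2
from bench import ctrl
from scipy.spatial.transform import Rotation as Ro
def ray(ci,u,v,z):
    "world point at height z on pixel's ray"
    K,R,t=ci["intrinsics"],ci["R"],ci["t"]
    d=R.T@np.linalg.solve(K,[u,v,1.]);c=-R.T@t
    return c+d*(z-c[2])/d[2]
def proj(ci,X):
    q=ci["intrinsics"]@(ci["R"]@np.asarray(X)+ci["t"]);return q[:2]/q[2]
def tool(target,yawx):
    "shift in tool axes to target TCP; turn (deg) about tool z to bring tool x to world heading yawx; tilt"
    s=ctrl.get_state();R=Ro.from_rotvec(s["tool_rot"]).as_matrix()
    print("pos",s["position"].round(4),"t",s["time"],"q",s["joint_positions"].round(2))
    print("shift tool",(R.T@(np.array(target)-s["position"])).round(4),"heading x",np.degrees(np.arctan2(R[1,0],R[0,0])).round(2),"z",R[:,2].round(4))
    Rd=np.column_stack([[np.cos(yawx),np.sin(yawx),0],[np.sin(yawx),-np.cos(yawx),0],[0,0,-1]])
    print("rotvec deg",np.degrees(Ro.from_matrix(R.T@Rd).as_rotvec()).round(2))
E
python3 - <<'E'
from h import *
ci=dict(np.load("top0.npz"));D=ci['d']
pts=[(339,97),(415,112),(491,127),(570,140)]
P=[ray(ci,225+u/3.3,140+v/3.3,.104) for u,v in pts];P=np.array(P);print(P)
print(np.linalg.norm(np.diff(P,axis=0),axis=1))
y=np.array([108,54,0,-54])*1e-3
A=np.polyfit(y,P[:,:2],1);print("dir",A[0],"org",A[1]);e=A[0]/np.linalg.norm(A[0]);print("yaw",np.degrees(np.arctan2(-e[0],e[1])))
print("wing",A[1]-.108*e,"seen",ray(ci,225+651/3.3,140+152/3.3,.113))
a=ray(ci,225+632/3.3,140+175/3.3,.113);b=ray(ci,225+668/3.3,140+132/3.3,.113);print("wing dir",np.degrees(np.arctan2(*(b-a)[1::-1])),np.linalg.norm(b-a))
print("pivot",A[1]+.19*e)
W=A[1]-.108*e
tool([W[0]-.08,W[1],.3],0)
ci=ctrl.camera_info("wrist");s=ctrl.get_state();R=Ro.from_rotvec(s["tool_rot"]).as_matrix()
print(ci["intrinsics"],"cam in tool",R.T@(-ci["R"].T@ci["t"]-s["position"]),"optical axis tool",R.T@ci["R"][2])
E
```

```text
[[ 0.56318333 -0.0102967   0.104     ]
 [ 0.55360039 -0.06280877  0.104     ]
 [ 0.54403046 -0.11524951  0.104     ]
 [ 0.53590126 -0.16969508  0.104     ]]
[0.05337931 0.0533068  0.05504911]
dir [0.16928916 0.98265906] org [ 0.54460805 -0.11604431]
yaw -9.77477302409354
wing [ 0.52627229 -0.22247645] seen [ 0.52710824 -0.22317781  0.113     ]
wing dir -39.7190966300411 0.03904255225869585
pivot [0.57686542 0.07119741]
pos [ 0.2164 -0.6124  0.2216] t 0.1 q [ 1.25  0.32 -0.07  1.45  0.02  1.37 -0.06]
shift tool [ 0.3467 -0.2911 -0.078 ] heading x 19.47 z [-7.0e-04  1.6e-03 -1.0e+00]
rotvec deg [-0.1   0.02 19.47]
[[357.25051645   0.         322.12470188]
 [  0.         357.25051645 203.6311074 ]
 [  0.           0.           1.        ]] cam in tool [ 0.07164379 -0.00049286 -0.16188528] optical axis tool [-2.60185505e-01  3.49166372e-04  9.65558585e-01]
```

```bash
python3 -m handwheel '[[0.087,0.047,-0.0293,-0.0087,0,0,0],[0.087,0.047,-0.0293,-0.0087,0,0,0],[0.087,0.047,-0.0293,-0.0087,0,0,0],[0.087,0.047,-0.0293,-0.0087,0,0,0],[0.087,0.047,-0.0293,-0.0087,0,0,0],[0.087,0.047,-0.0293,-0.0087,0,0,0],[0.087,0.047,-0.0293,-0.0087,0,0,0],[0.087,0.047,-0.0293,-0.0087,0,0,0],[0.087,0.047,-0.0293,-0.0087,0,0,0],[0.05,0,0,0,0,0,-10],[0.05,0,0,0,0,0,-10],[0.05,0,0,0,0,0,-10]]' 
python3 -m handwheel '[[0.03,0,0,0,0,0,-10],[0.03,0,0,0,0,0,-10],[0.03,0,0,0,0,0,-10],[0.03,0,0,0,0,0,-10],[0.03,0,0,0,0,0,-10],[0.03,0,0,0,0,0,-10],[0.03,0,0,0,0,0,-10],[0.03,0,0,0,0,0,-10],[0.03,0,0,0,0,0,-10],[0.03,0,0,0,0,0,0]]'
python3 - <<'E'
from h import *
tool([.527,-.223,.2],np.radians(140))
ci=ctrl.camera_info("wrist");p,d=ctrl.get_image("wrist");np.savez("w1.npz",p=p,d=d,**ci);cv2.imwrite("pics/w1.png",p)
print(proj(ci,[.527,-.223,.113]))
E
```

```text
time: 1.6
position: [0.5274, -0.223, 0.3003]
tool_rot: [-2.849, -1.323, 0.001]
ft_force: [-0.8, 0.9, -0.3]
grip_width: 0.747
grip_force: 0.0
time: 2.85
position: [0.5273, -0.2233, 0.3004]
tool_rot: [-1.091, -2.945, -0.0]
ft_force: [-0.2, -0.4, 0.4]
grip_width: 0.345
grip_force: 0.0
pos [ 0.5273 -0.2233  0.3004] t 2.85 q [ 0.86  0.17 -0.58  1.51  0.09  1.49  1.14]
shift tool [0.0003 0.     0.1004] heading x 139.35 z [-7.e-04  3.e-04 -1.e+00]
rotvec deg [-0.01 -0.04 -0.65]
[321.37187275 181.13340856]
```

View pics/w1.png

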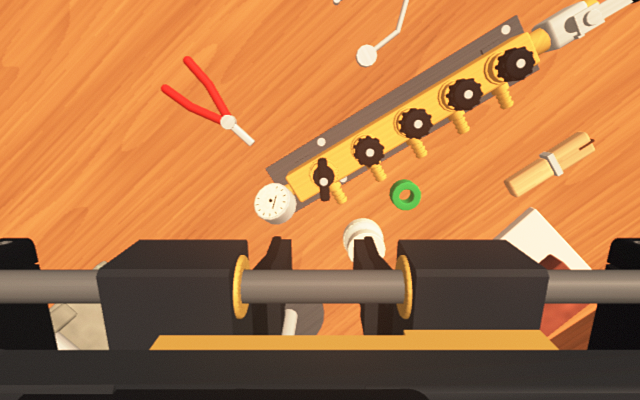

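The wing is at about (323,178), nearly upright in the image, with the gauge at (275,203) and the neighbouring knob at (369,151). Next I'll measure it with depth and colour.

```bash
python3 - <<'E'
from h import *
ci=dict(np.load("w1.npz"));p,d=ci["p"],ci["d"]
K,R,t=ci["intrinsics"],ci["R"],ci["t"]
v,u=np.mgrid[150:215,295:350];u=u.ravel();v=v.ravel();z=d[v,u]
X=(np.linalg.solve(K,np.vstack([u*z,v*z,z]))-t[:,None]).T@R
dark=p[v,u].max(1)<75
m=dark&(X[:,2]>.095)
m2=(X[:,2]>.107)&(X[:,2]<.12);print("n",m.sum(),m2.sum())
for k in(m,m2):
    Q=X[k];r=cv2.minAreaRect((Q[:,:2]*1000).astype(np.float32));w,V=np.linalg.eigh(np.cov(Q[:,:2].T));e=V[:,1]
    print(Q.mean(0),np.median(Q[:,2]),r,"dir",np.degrees(np.arctan2(e[1],e[0])))
# round knobs tops from depth
v,u=np.mgrid[30:225,240:560];u=u.ravel();v=v.ravel();z=d[v,u]
X=(np.linalg.solve(K,np.vstack([u*z,v*z,z]))-t[:,None]).T@R
m=(X[:,2]>.0985)&(X[:,2]<.109)&(z>0);img=np.zeros((400,640),np.uint8);img[v[m],u[m]]=255
n,l,st,c=cv2.connectedComponentsWithStats(img)
for i in range(1,n):
    if st[i,4]>60:
        Q=X[m][l[v[m],u[m]]==i];print(st[i,4],Q[:,:2].mean(0),(Q.max(0)+Q.min(0))[:2]/2,np.ptp(Q,axis=0))
a=cv2.resize(p[140:220,280:400],None,fx=6,fy=6,interpolation=cv2.INTER_CUBIC);cv2.imwrite("pics/w1c.png",a)
E
```

```text
n 4 398
[ 0.52373618 -0.2203777   0.10807451] 0.10815919411795386 ((525.5769653320312, -222.90589904785156), (4.956967830657959, 39.87763214111328), 46.52471160888672) dir 139.15292654842096
[ 0.52763614 -0.22065872  0.11217641] 0.11231303830598244 ((528.1157836914062, -221.0775909423828), (9.913980484008789, 40.97869873046875), 54.29202651977539) dir 143.8930940078973
834 [ 0.5633155 -0.0096916] [ 0.56409154 -0.00861114] [0.02988328 0.03097267 0.00745574]
763 [ 0.55439698 -0.06255699] [ 0.5550505  -0.06163968] [0.03006373 0.03181238 0.00789369]
707 [ 0.54566652 -0.11539111] [ 0.54618016 -0.11479787] [0.03073036 0.03035942 0.00751304]
658 [ 0.53683626 -0.16803152] [ 0.53745446 -0.16809746] [0.03067611 0.03025507 0.00734682]
```

View pics/w1c.png

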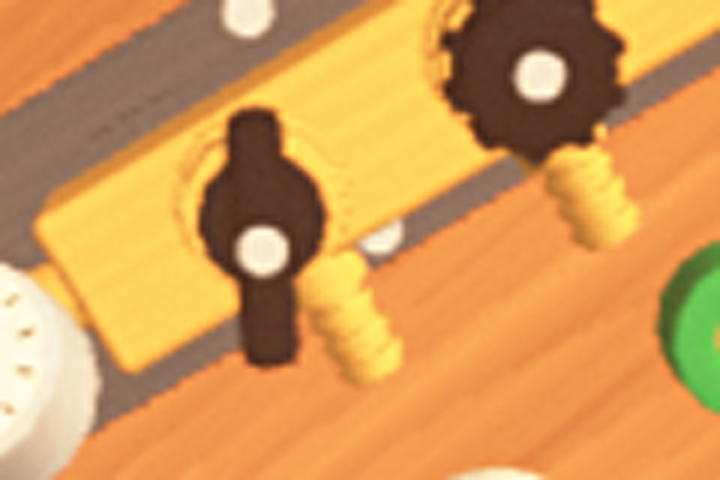

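Wing: centre (0.528, -0.221), heading 144°, 41 x 10 mm at z 0.112. The knob line extrapolates to the same point. Now turn, centre and descend.

```bash
python3 -m handwheel '[[0.026,0,0,0,0,0,-4.7],[0.026,0.0009,0.0024,0.045,0,0,0],[0.026,0,0,0.045,0,0,0],[0.026,0,0,0.045,0,0,0],[0.026,0,0,0.03,0,0,0],[0.026,0,0,0,0,0,0],[0.026,0,0,0,0,0,0]]' 
python3 - <<'E'
from h import *
tool([.528,-.2208,.085],np.radians(144)); s=ctrl.get_state();print(s["torque"],s["ft_force"],s["grip_width"]*.087)
E
```

```text
time: 3.78
position: [0.5291, -0.221, 0.1373]
tool_rot: [0.968, 2.987, -0.0]
ft_force: [0.1, -0.5, 0.1]
grip_width: 0.298
grip_force: 0.0
pos [ 0.5291 -0.221   0.1373] t 3.775 q [ 0.85  0.26 -0.58  1.74  0.15  1.18  1.17]
shift tool [ 0.0011 -0.0005  0.0522] heading x 144.1 z [ 1.8e-03 -8.0e-04 -1.0e+00]
rotvec deg [0.02 0.11 0.1 ]
[-0.03051324 -0.12310123 -0.0122039 ] [ 0.06538571 -0.46108561  0.0994618 ] 0.025960349628968676
```

```bash
python3 -m handwheel '[[0.026,0.001,-0.0005,0.026,0,0,0],[0.026,0,0,0.026,0,0,0],[0.026,0,0,0,0,0,0],[0.026,0,0,0,0,0,0]]' 
cat > st.py <<'E'
import sys
from h import *
s=ctrl.get_state();R=Ro.from_rotvec(s["tool_rot"]).as_matrix();tz=[]
for _ in range(1): tz.append(s["torque"])
print("t",round(s["time"],2),"pos",s["position"].round(4),"head",np.degrees(np.arctan2(R[1,0],R[0,0])).round(2),"T",s["torque"].round(3),"F",s["ft_force"].round(1),"w",round(s["grip_width"]*87,1),"g",round(s["grip_force"],1),"q7",s["joint_positions"][6].round(2))
if len(sys.argv)>1: sys.exit(s["torque"][2]>float(sys.argv[1]))
E
python3 st.py
python3 -m handwheel '[[0.0,0,0,0,0,0,0],[0.0,0,0,0,0,0,0],[0.0,0,0,0,0,0,0],[0,0,0,0,0,0,0]]' 40 >/dev/null
python3 st.py
```

```text
time: 4.28
position: [0.5282, -0.2212, 0.0858]
tool_rot: [0.966, 2.987, -0.001]
ft_force: [-0.3, -0.4, -0.3]
grip_width: 0.297
grip_force: 0.2
t 4.28 pos [ 0.5282 -0.2212  0.0858] head 144.14 T [-0.008  0.014  0.052] F [-0.3 -0.4 -0.3] w 25.8 g 0.2 q7 1.15
t 4.78 pos [ 0.5276 -0.222   0.0855] head 144.12 T [-0.497  0.521 -0.015] F [-2.3 -2.1  5.7] w 20.5 g 40.0 q7 1.15
```

The fingers closed on the hub: they stopped at 20.5 mm, and the hub's top is at 87 mm. I'll open, go up 6 mm and re-grip the wing.

```bash
python3 -m handwheel '[[0.026,0,0,0,0,0,0],[0.026,0,0,0,0,0,0],[0.026,0,0,-0.006,0,0,0],[0.026,0,0,0,0,0,0]]' >/dev/null; python3 st.py
python3 -m handwheel '[[0.0,0,0,0,0,0,0],[0.0,0,0,0,0,0,0],[0.0,0,0,0,0,0,0],[0,0,0,0,0,0,0]]' 40 >/dev/null
python3 st.py
```

```text
t 5.28 pos [ 0.5278 -0.2199  0.0904] head 144.21 T [ 0.069 -0.154 -0.057] F [-0.9 -0.4 -0. ] w 26.2 g 0.0 q7 1.15
t 5.78 pos [ 0.5265 -0.2212  0.0897] head 144.14 T [-0.362  0.321 -0.009] F [-2.  -0.8  0.9] w 9.7 g 40.0 q7 1.15
```

Width is now 9.7 mm, so it is on the wing. Turn in guarded steps.

```bash

python3 -m handwheel '[[0,0,0,0,0,0,3],[0,0,0,0,0,0,0]]' 40 >/dev/null; python3 st.py 0.15 && 
python3 -m handwheel '[[0,0,0,0,0,0,3],[0,0,0,0,0,0,0]]' >/dev/null && python3 st.py 0.15 && 
python3 -m handwheel '[[0,0,0,0,0,0,3],[0,0,0,0,0,0,0]]' >/dev/null && python3 st.py 0.15 && 
python3 -m handwheel '[[0,0,0,0,0,0,0]]' >/dev/null && python3 st.py 0.15
```

```text
t 6.03 pos [ 0.5265 -0.2211  0.0897] head 141.16 T [-0.405  0.389 -0.078] F [-2.5 -1.9  1.1] w 9.7 g 40.0 q7 1.1False
```

```bash
sed -i 's/sys.exit(.*)/sys.exit(int(abs(s["torque"][2])>float(sys.argv[1])))/' st.py
python3 -m handwheel '[[0,0,0,0,0,0,0]]' >/dev/null; python3 st.py 0.17 && 
python3 -m handwheel '[[0,0,0,0,0,0,3],[0,0,0,0,0,0,0]]' >/dev/null && python3 st.py 0.17 && 
python3 -m handwheel '[[0,0,0,0,0,0,3],[0,0,0,0,0,0,0]]' >/dev/null && python3 st.py 0.17 && 
python3 -m handwheel '[[0,0,0,0,0,0,0]]' >/dev/null && python3 st.py 0.17
```

```text
t 6.15 pos [ 0.5265 -0.2211  0.0896] head 141.18 T [-0.512  0.473 -0.028] F [-2.9 -2.5  0. ] w 9.9 g 40.0 q7 1.1
t 6.4 pos [ 0.5266 -0.221   0.0896] head 138.2 T [-0.55   0.564 -0.019] F [-3.3 -2.9  0.6] w 9.7 g 40.0 q7 1.05
t 6.65 pos [ 0.5267 -0.2209  0.0896] head 135.23 T [-0.544  0.545 -0.104] F [-1.8 -2.5 -0.2] w 9.9 g 40.0 q7 1.0
t 6.78 pos [ 0.5267 -0.2209  0.0897] head 135.22 T [-0.625  0.631 -0.099] F [-3.5 -2.5 -1.1] w 9.4 g 40.0 q7 1.0
```

```bash
sed -i 's/"q7",s\["joint_positions"\]\[6\].round(2)/"j7",s["joint_torque"][6].round(3)/' st.py
python3 -m handwheel '[[0,0,-0.0017,0,0,0,0],[0,0,0,0,0,0,0]]' >/dev/null; python3 st.py 0.2 && 
python3 -m handwheel '[[0,0,0,0,0,0,0]]' >/dev/null && python3 st.py 0.2 && 
python3 -m handwheel '[[0,0,0,0,0,0,3],[0,0,0,0,0,0,0]]' >/dev/null && python3 st.py 0.2 && 
python3 -m handwheel '[[0,0,0,0,0,0,0]]' >/dev/null && python3 st.py 0.2
```

```text
t 7.03 pos [ 0.5266 -0.221   0.0897] head 135.23 T [-0.185 -0.275 -0.101] F [ 0.5 -1.1 -2.4] w 9.6 g 40.0 j7 0.09
t 7.15 pos [ 0.5266 -0.221   0.0897] head 135.22 T [-0.014 -0.435 -0.08 ] F [ 1.4 -0.4 -3.9] w 9.2 g 40.0 j7 0.075
t 7.4 pos [ 0.5267 -0.2209  0.0897] head 132.25 T [ 0.11  -0.669 -0.078] F [ 2.9 -0.6 -4.8] w 9.8 g 40.0 j7 -0.076
t 7.53 pos [ 0.5267 -0.2209  0.0897] head 132.26 T [ 0.196 -0.85  -0.026] F [ 3.8  0.9 -6.8] w 9.7 g 40.0 j7 0.07
```

```bash

python3 -m handwheel '[[0,-0.0004,0.0008,0.0009,0,0,3],[0,0,0,0,0,0,0]]' >/dev/null; python3 st.py 0.2 && 
python3 -m handwheel '[[0,0,0,0,0,0,0]]' >/dev/null && python3 st.py 0.2 && 
python3 -m handwheel '[[0,0,0,0,0,0,3],[0,0,0,0,0,0,0]]' >/dev/null && python3 st.py 0.2 && 
python3 -m handwheel '[[0,0,0,0,0,0,0]]' >/dev/null && python3 st.py 0.2
```

```text
t 7.78 pos [ 0.5268 -0.2209  0.0896] head 129.25 T [ 0.536  0.134 -0.093] F [-1.   1.8  2.8] w 9.8 g 40.0 j7 -0.077
t 7.9 pos [ 0.5268 -0.2209  0.0896] head 129.24 T [ 0.748  0.358 -0.106] F [-2.9  3.8  4. ] w 10.1 g 40.0 j7 0.074
t 8.15 pos [ 0.5269 -0.2208  0.0896] head 126.25 T [ 0.941  0.428 -0.062] F [-1.5  3.6  5.6] w 9.6 g 40.0 j7 -0.057
t 8.28 pos [ 0.5269 -0.2208  0.0896] head 126.28 T [ 0.856  0.458 -0.047] F [-3.1  3.3  5.8] w 9.7 g 40.0 j7 0.077
```

```bash

python3 -m handwheel '[[0,0.0005,0,-0.0004,0,0,3],[0,0,0,0,0,0,0],[0,0,0,0,0,0,0]]' >/dev/null; python3 st.py 0.16 && 
python3 -m handwheel '[[0,0,0,0,0,0,3],[0,0,0,0,0,0,0],[0,0,0,0,0,0,0]]' >/dev/null && python3 st.py 0.16 && 
python3 -m handwheel '[[0,0,0,0,0,0,3],[0,0,0,0,0,0,0],[0,0,0,0,0,0,0]]' >/dev/null && python3 st.py 0.16
```

```text
t 8.65 pos [ 0.527  -0.2208  0.0896] head 123.26 T [ 0.862 -0.128 -0.084] F [-0.   3.4  4.1] w 9.7 g 40.0 j7 0.07
t 9.03 pos [ 0.527  -0.2208  0.0896] head 120.25 T [ 1.008 -0.351 -0.114] F [0.3 4.8 3.5] w 9.7 g 40.0 j7 0.07
t 9.4 pos [ 0.5271 -0.2207  0.0896] head 117.26 T [ 1.067 -0.512 -0.024] F [2.1 4.4 3.9] w 9.6 g 40.0 j7 0.083
```

```bash
sed -i 's/abs(s\["torque"\]\[2\])/abs(s["joint_torque"][6])/' st.py
python3 -m handwheel '[[0,0.0004,0.0004,-0.0003,0,0,3],[0,0,0,0,0,0,0],[0,0,0,0,0,0,0]]' >/dev/null; python3 st.py 0.11 && 
python3 -m handwheel '[[0,0,0,0,0,0,3],[0,0,0,0,0,0,0],[0,0,0,0,0,0,0]]' >/dev/null && python3 st.py 0.11 && 
python3 -m handwheel '[[0,0,0,0,0,0,3],[0,0,0,0,0,0,0],[0,0,0,0,0,0,0]]' >/dev/null && python3 st.py 0.11&& 
python3 -m handwheel '[[0,0,0,0,0,0,3],[0,0,0,0,0,0,0],[0,0,0,0,0,0,0]]' >/dev/null && python3 st.py 0.11
```

```text
t 9.78 pos [ 0.5272 -0.2207  0.0897] head 114.24 T [ 0.807 -0.938 -0.069] F [4.1 4.7 2.2] w 9.7 g 40.0 j7 0.08
t 10.15 pos [ 0.5273 -0.2206  0.0896] head 111.24 T [ 0.851 -0.995 -0.114] F [3.7 3.6 1.4] w 10.1 g 40.0 j7 0.069
t 10.53 pos [ 0.5274 -0.2206  0.0897] head 108.24 T [ 0.82  -1.033 -0.142] F [3.6 3.2 1.2] w 9.9 g 40.0 j7 0.069
t 10.9 pos [ 0.5274 -0.2206  0.0896] head 105.24 T [ 0.82  -1.097 -0.079] F [5.  4.6 0.4] w 9.9 g 40.0 j7 0.054
```

```bash

python3 -m handwheel '[[0,0.0001,0.0006,0,0,0,3],[0,0,0,0,0,0,0],[0,0,0,0,0,0,0]]' >/dev/null; python3 st.py 0.11 && 
python3 -m handwheel '[[0,0,0,0,0,0,3],[0,0,0,0,0,0,0],[0,0,0,0,0,0,0]]' >/dev/null && python3 st.py 0.11 && 
python3 -m handwheel '[[0,0,0,0,0,0,3],[0,0,0,0,0,0,0],[0,0,0,0,0,0,0]]' >/dev/null && python3 st.py 0.11&& 
python3 -m handwheel '[[0,0,0,0,0,0,3],[0,0,0,0,0,0,0],[0,0,0,0,0,0,0]]' >/dev/null && python3 st.py 0.11&& 
python3 -m handwheel '[[0,0,0,0,0,0,3],[0,0,0,0,0,0,0],[0,0,0,0,0,0,0]]' >/dev/null && python3 st.py 0.11
```

```text
t 11.28 pos [ 0.5276 -0.2205  0.0896] head 102.24 T [ 0.754 -1.071  0.024] F [3.9 4.1 0. ] w 9.6 g 40.0 j7 0.012
t 11.65 pos [ 0.5277 -0.2205  0.0897] head 99.25 T [ 0.673 -1.175  0.051] F [ 4.6  2.9 -0. ] w 9.7 g 40.0 j7 -0.075
t 12.03 pos [ 0.5278 -0.2205  0.0897] head 96.27 T [ 0.76  -1.253  0.187] F [ 4.5  3.3 -0.6] w 9.9 g 40.0 j7 -0.168
```

The seat is being felt: j7 and Tz have changed sign and are climbing. Now slow small steps.

```bash

python3 -m handwheel '[[0,0,0,0,0,0,0.5],[0,0,0,0,0,0,0.5]]' >/dev/null; python3 st.py 0.29 && 
python3 -m handwheel '[[0,0,0,0,0,0,0.5],[0,0,0,0,0,0,0]]' >/dev/null && python3 st.py 0.29 && 
python3 -m handwheel '[[0,0,0,0,0,0,0.5],[0,0,0,0,0,0,0]]' >/dev/null && python3 st.py 0.29; python3 -m handwheel '[[0,0,0,0,0,0,0]]' >/dev/null ; python3 st.py
```

```text
t 12.28 pos [ 0.5279 -0.2205  0.0897] head 95.28 T [ 0.703 -1.186  0.35 ] F [ 5.1  3.8 -0.4] w 9.4 g 40.0 j7 -0.276
t 12.53 pos [ 0.5278 -0.2205  0.0896] head 94.8 T [ 0.71  -1.237  0.289] F [ 4.2  3.2 -0.5] w 9.8 g 40.0 j7 -0.358
t 12.65 pos [ 0.5278 -0.2205  0.0896] head 94.8 T [ 0.711 -1.281  0.364] F [ 5.   3.2 -1. ] w 9.6 g 40.0 j7 -0.336
```

The handle torque is 0.34 N m. Hold it there, then release.

```bash

python3 -m handwheel '[[0,0,0,0,0,0,0],[0,0,0,0,0,0,0]]' >/dev/null;python3 st.py; python3 -m handwheel '[[0,0,0,0,0,0,0],[0,0,0,0,0,0,0],[0,0,0,0,0,0,0]]' >/dev/null; python3 st.py
```

```text
t 12.9 pos [ 0.5279 -0.2205  0.0897] head 94.8 T [ 0.603 -1.236  0.392] F [ 3.9  3.2 -0.5] w 9.4 g 40.0 j7 -0.336
t 13.28 pos [ 0.5279 -0.2205  0.0897] head 94.8 T [ 0.676 -1.275  0.306] F [ 4.5  2.4 -1. ] w 9.6 g 40.0 j7 -0.336
```

```bash

python3 -m handwheel '[[0.026,0,0,0,0,0,0],[0.026,0,0,0,0,0,0],[0.026,0,0,-0.01,0,0,0],[0.026,0,0,-0.02,0,0,0],[0.026,0,0,-0.04,0,0,0],[0.026,0,0,-0.05,0,0,0],[0.026,0,0,-0.05,0,0,0],[0.026,0,0,-0.04,0,0,0],[0.026,0,0,0,0,0,0]]' ;python3 - <<'E'
from h import *
ci=ctrl.camera_info("wrist");p,d=ctrl.get_image("wrist");cv2.imwrite("pics/w2.png",p)
o=[(.52*0+.5457),-.1153]
tool([.6,.1,.3],0)
print(proj(ci,[.528,-.2208,.113]))
t=ctrl.camera_info("top");p,d=ctrl.get_image("top");a=cv2.resize(p[140:220,225:465],None,fx=3.3,fy=3.3,interpolation=cv2.INTER_CUBIC)
c=np.zeros((600,792,3),np.uint8);c[:264]=a;c[264:264+330,:528]=cv2.resize(cv2.imread("pics/w2.png"),(528,330));cv2.imwrite("pics/c2.png",c)
np.savez("top2.npz",p=p,d=d,**t)
E
```

```text
time: 14.4
position: [0.5284, -0.2214, 0.3042]
tool_rot: [2.125, 2.304, 0.002]
ft_force: [-0.2, 1.0, -0.8]
grip_width: 0.296
grip_force: 0.0
pos [ 0.5275 -0.2211  0.3017] t 14.45 q [ 0.75  0.15 -0.46  1.51  0.07  1.49  0.38]
shift tool [0.3142 0.0982 0.0011] heading x 94.63 z [ 0.0025 -0.0023 -1.    ]
rotvec deg [ 0.22 -0.   94.63]
[320.17187624 179.62002152]
```

View pics/c2.png

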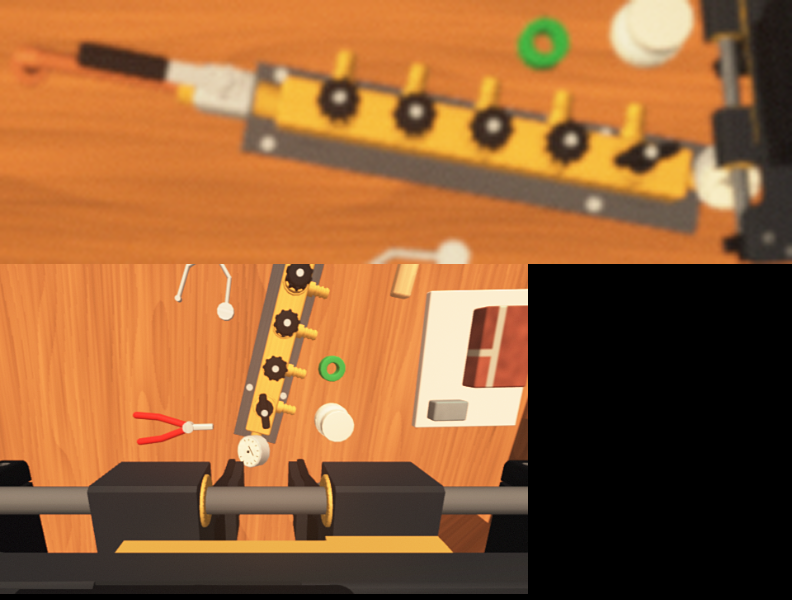

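The wing has turned and stayed, and its neighbours are untouched. Now locate the lever.

```bash
cat > lev.py <<'E'
from h import *
def lever(ci,O=np.array([.5457,-.1154]),e=np.array([.1647,.9863])):
    p,d=ci["p"],ci["d"];piv=O+.19*e
    K,R,t=ci["intrinsics"],ci["R"],ci["t"]
    v,u=np.mgrid[0:400,0:640];u=u.ravel();v=v.ravel();z=d[v,u]
    X=(np.linalg.solve(K,np.vstack([u*z,v*z,z]))-t[:,None]).T@R
    r=np.linalg.norm(X[:,:2]-piv,axis=1)
    m=(X[:,2]>.08)&(X[:,2]<.098)&(r>.035)&(r<.115)&(p[v,u].max(1)<90)&((X[:,:2]-O)@e>.16);Q=X[m]
    c=Q.mean(0);a=c[:2]-piv
    print("piv",piv,"n",m.sum(),"c",c,"r",np.hypot(*a),"heading",np.degrees(np.arctan2(a[1],a[0])),cv2.minAreaRect((Q[:,:2]*1000).astype(np.float32)),"open",np.degrees(np.arctan2(e[1],e[0])))
E
python3 - <<'E'
from lev import *
lever(dict(np.load("top2.npz")))
E
```

```text
piv [0.576993 0.071997] n 150 c [0.58950317 0.1422806  0.0894318 ] r 0.07138829811064752 heading 79.90730454143102 ((589.9537353515625, 142.75662231445312), (59.900733947753906, 14.492286682128906), 80.00993347167969) open 80.51978022065765
```

```bash

python3 -m handwheel '[[0.034,0.051,0.013,0,0,0,0],[0.034,0.051,0.013,0,0,0,0],[0.034,0.051,0.013,0,0,0,0],[0.034,0.051,0.013,0,0,0,0],[0.034,0.051,0.013,0,0,0,0],[0.034,0.051,0.013,0,0,0,0],[0.034,0.051,0.013,0,0,0,0],[0.034,0,0,0.05,0,0,7.3],[0.034,0,0,0.05,0,0,7.3],[0.034,0,0,0,0,0,0],[0.034,0,0,0,0,0,0]]' >/dev/null
python3 - <<'E'
from lev import *
tool([.5896,.1425,.066],np.radians(80))
ci=ctrl.camera_info("wrist");p,d=ctrl.get_image("wrist");np.savez("w3.npz",p=p,d=d,**ci);cv2.imwrite("pics/w3.png",p)
lever(dict(np.load("w3.npz")))
E
```

```text
pos [0.5893 0.1428 0.2008] t 15.875 q [ 0.26  0.3  -0.66  1.58  0.19  1.33 -0.59]
shift tool [-0.0003  0.0002  0.1348] heading x 80.17 z [ 8.e-04  2.e-04 -1.e+00]
rotvec deg [ 0.04 -0.02  0.17]
piv [0.576993 0.071997] n 1607 c [0.59098627 0.14542632 0.08935209] r 0.07475076368018028 heading 79.21063576151343 ((590.73583984375, 144.2034454345703), (63.37007141113281, 16.308855056762695), 80.27665710449219) open 80.51978022065765
```

View pics/w3.png

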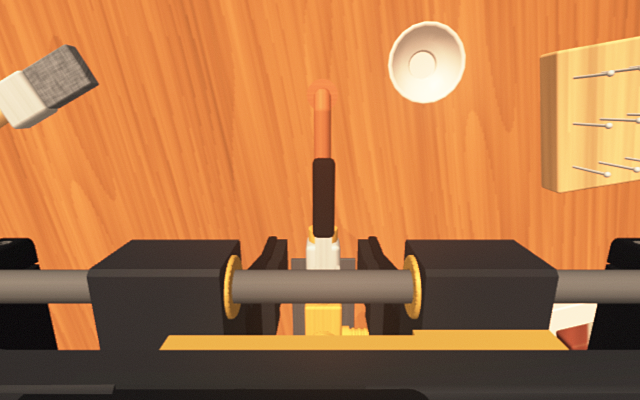

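The sleeve (column 323, rows 158–237) lies between the fingers and in line with the tool. Descend.

```bash

python3 -m handwheel '[[0.034,0.0005,0.001,0.045,0,0,0],[0.034,0,0,0.045,0,0,0],[0.034,0,0,0.03,0,0,0],[0.034,0,0,0.014,0,0,0],[0.034,0,0,0,0,0,0]]' >/dev/null;python3 st.py
python3 -m handwheel '[[0.022,0,0,0,0,0,0],[0.022,0,0,0,0,0,0],[0.022,0,0,0,0,0,0]]' 10 >/dev/null;python3 st.py
```

```text
t 16.55 pos [0.5906 0.1432 0.0665] head 80.08 T [-0.005 -0.099  0.002] F [-0.8  0.3  0.7] w 34.0 g 0.0 j7 -0.021
t 16.93 pos [0.5904 0.1433 0.0665] head 80.07 T [-0.07  -0.046  0.01 ] F [ 0.1 -0.2 -0.2] w 22.6 g 0.0 j7 0.001
```

```bash

python3 -m handwheel '[[0.022,-0.0007,0.0101,0,0,0,8],[0.022,-0.0007,0.0101,0,0,0,8],[0.022,-0.0007,0.0101,0,0,0,8],[0.022,-0.0007,0.0101,0,0,0,8],[0.022,-0.0007,0.0101,0,0,0,8],[0.022,0,0,0,0,0,0]]' >/dev/null;python3 st.py
python3 - <<'E'
from h import *
p=np.array([.5775,.0725]);s=ctrl.get_state()["position"][:2]-p;print(np.hypot(*s),np.degrees(np.arctan2(s[1],s[0])))
E
```

```text
t 17.68 pos [0.6334 0.1183 0.0658] head 40.13 T [-0.061 -0.008 -0.052] F [-0.7  0.2  0.2] w 21.9 g 0.0 j7 -0.41
0.07225675750258409 39.36587937407169
```

```bash

python3 -m handwheel '[[0.022,-0.0007,0.0101,0,0,0,8],[0.022,-0.0007,0.0101,0,0,0,8],[0.022,-0.0007,0.0101,0,0,0,8],[0.022,-0.0007,0.0101,0,0,0,8],[0.022,-0.0007,0.0101,0,0,0,8],[0.022,0,0.004,0,0,0,3],[0.022,0,0,0,0,0,0],[0.022,0,0,0,0,0,0]]' >/dev/null;python3 st.py
python3 - <<'E'
from h import *
p=np.array([.5775,.0725]);s=ctrl.get_state()["position"][:2]-p;print(np.hypot(*s),np.degrees(np.arctan2(s[1],s[0])))
E
```

```text
t 18.68 pos [0.6501 0.0683 0.0658] head -2.79 T [ 0.291 -0.138 -0.041] F [1.9 0.7 0. ] w 22.1 g 0.6 j7 0.009
0.07272202982830309 -3.3096595385741856
```

```bash

python3 -m handwheel '[[0.022,-0.0002,0.0042,0,0,0,3.4],[0.022,-0.0002,0.0042,0,0,0,3.3],[0.022,0,0,0,0,0,0]]' >/dev/null;python3 st.py
python3 -m handwheel '[[0.022,0,0.001,0,0,0,0],[0.022,0,0,0,0,0,0]]' >/dev/null;python3 st.py
python3 -m handwheel '[[0.022,0,0.001,0,0,0,0],[0.022,0,0,0,0,0,0]]' >/dev/null;python3 st.py
```

```text
t 19.05 pos [0.6492 0.0598 0.0658] head -9.52 T [ 0.288 -0.299 -0.003] F [ 1.8  1.9 -0.5] w 22.2 g 0.8 j7 -0.158
t 19.3 pos [0.6492 0.059  0.0658] head -9.57 T [ 0.554 -0.455 -0.007] F [ 2.3  1.5 -0.4] w 22.3 g 1.4 j7 0.013
t 19.55 pos [0.6489 0.0575 0.0658] head -9.62 T [ 0.525 -0.52   0.032] F [2.5 2.7 0.5] w 22.0 g 1.3 j7 0.019
```

```bash

for i in 1; do python3 -m handwheel '[[0.022,0,0.001,0,0,0,0],[0.022,0,0,0,0,0,0]]' >/dev/null;python3 st.py; done
python3 -m handwheel '[[0.022,0,0.0007,0,0,0,0],[0.022,0,0,0,0,0,0],[0.022,0,0,0,0,0,0]]' >/dev/null;python3 st.py
```

```text
t 19.8 pos [0.6488 0.0574 0.0658] head -9.6 T [ 0.897 -0.701 -0.079] F [ 3.4  3.6 -0.5] w 22.1 g 2.1 j7 0.028
t 20.18 pos [0.6488 0.0574 0.0658] head -9.58 T [ 1.088 -0.784  0.02 ] F [3.9 4.7 0.2] w 22.1 g 2.6 j7 0.03
```

```bash

python3 -m handwheel '[[0.022,0,0.001,0,0,0,0],[0.022,0,0,0,0,0,0],[0.022,0,0,0,0,0,0],[0.022,0,0,0,0,0,0]]' >/dev/null;python3 st.py
python3 -m handwheel '[[0.022,0,0.001,0,0,0,0],[0.022,0,0,0,0,0,0],[0.022,0,0,0,0,0,0],[0.022,0,0,0,0,0,0]]' >/dev/null;python3 st.py
```

```text
t 20.68 pos [0.6489 0.0573 0.0658] head -9.55 T [ 1.335 -0.979 -0.085] F [ 4.5  6.3 -1.4] w 21.8 g 3.4 j7 0.039
t 21.18 pos [0.6489 0.0573 0.0658] head -9.51 T [ 1.629 -1.054 -0.059] F [ 5.4  6.9 -1.7] w 22.0 g 4.1 j7 0.049
```

The lever is firmly on its stop. Back off, open, rise and look.

```bash

python3 -m handwheel '[[0.03,0,-0.003,0,0,0,0],[0.034,0,-0.001,0,0,0,0],[0.034,0,0,0,0,0,0],[0.034,0,0,-0.015,0,0,0],[0.034,0,0,-0.03,0,0,0],[0.034,0,0,-0.05,0,0,0],[0.034,0,0,-0.05,0,0,0],[0.034,0,0,-0.05,0,0,0],[0.034,-0.06,0,0,0,0,0],[0.034,-0.06,0,0,0,0,0],[0.034,-0.06,0,0,0,0,0],[0.034,0,0,0,0,0,0]]'
python3 - <<'E'
from lev import *
ci=ctrl.camera_info("wrist");p,d=ctrl.get_image("wrist");np.savez("w4.npz",p=p,d=d,**ci)
t=ctrl.camera_info("top");q,dq=ctrl.get_image("top")
c=np.zeros((600,792,3),np.uint8);c[:264]=cv2.resize(q[140:220,225:465],(792,264),interpolation=cv2.INTER_CUBIC);c[264:594,:528]=cv2.resize(p,(528,330));cv2.imwrite("pics/c4.png",c)
lever(dict(np.load("w4.npz")))
E
```

```text
time: 22.68
position: [0.4675, 0.0888, 0.2619]
tool_rot: [3.129, -0.26, 0.002]
ft_force: [0.3, -0.6, -0.2]
grip_width: 0.39
grip_force: 0.0
piv [0.576993 0.071997] n 166 c [0.62153994 0.06449936 0.08917032] r 0.04517349131175831 heading -9.55383437872398 ((621.4522705078125, 64.47318267822266), (15.279934883117676, 6.502261161804199), 80.17744445800781) open 80.51978022065765
```

View pics/c4.png

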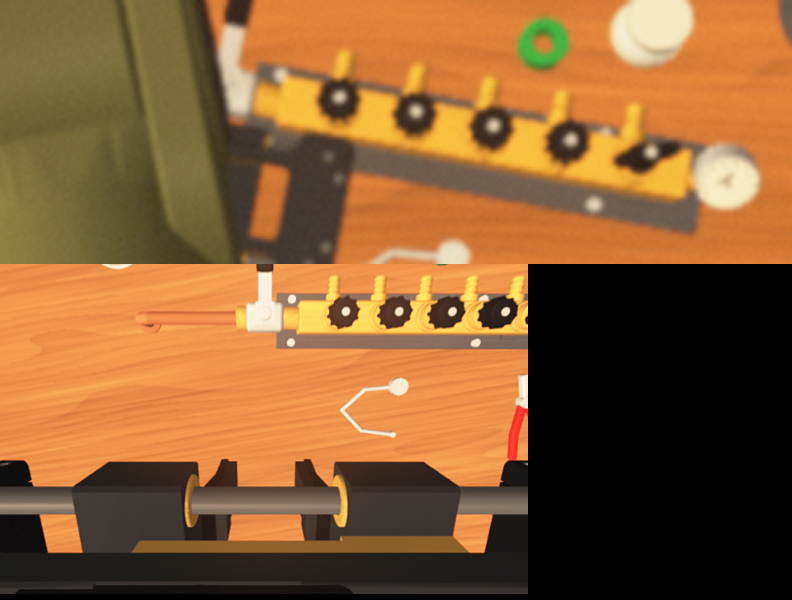

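The lever stands square across the pipe at heading -9.55° (the stop should be at -9.5°). The wing is still as I left it, nothing else has moved, and the robot is clear.

```bash
python3 -c "from bench import ctrl;print(ctrl.close_job())"
```

```text
the job is handed in; nothing more can be done
None
```

The job is handed in (no verdict came back): the winged tap was nipped up on its seat at about 0.34 N m, held over half a second and let go, then the supply lever was swung the full quarter turn onto its stop; the pictures show the tap and lever staying put, with nothing else I could see disturbed.

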